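Seat the paste pot in the V-stop

ROBOT

A 6-joint arm with a two-finger parallel gripper is mounted at the origin on a cart in front of the work surface, level with it; the furniture and walls round the work are solid. World frame = base frame: x ahead of the robot, y to its left, z up, the work surface at z = 0. Lengths are in m, angles in rad, forces in N, time in s.
With the tool pointing down it reaches from about 0.35 to 0.975 m from the base axis. Payload 17.4 kg.
Tool frame: the origin (TCP) lies at the very end of the fingers, on their centre line; the grasp point (between the pads) lies 19 mm behind it (arm.grip_point_offset is the z of the grasp point in the tool frame, in m); z points along the fingers, y is the direction in which the jaws open and shut (so a half turn about z gives the same grasp; the last joint's range is limited). The gripper opens to 85 mm and grips with 20 to 120 N. Pads are 22 mm wide; open, the fingers measure 114 mm over their backs; the gripper's body (76 mm by 85 mm) begins 54 mm behind the grasp point. The pads swing forward as they close: fully open they stand 13 mm farther back than shut.
Start: joints at [1.247, 0.116, 1.442, -0, 1.584, -0.038], TCP at [0.19, 0.648, 0.231] pointing down, gripper open.
Joint ranges: [-2.83, 2.83], [-0.83, 2.19], [0.07, 2.5], [-1.14, 4.28], [0.01, 3], [-2.97, 2.97]. Speed limits (rad/s): [1.89, 1.89, 2.22, 3.14, 3.14, 3.14].

INTERFACE

Orientations are given as a rotation vector (axis times angle).
In Python, from plant import get_obs, cams, job, arm gives the robot as it stands.
- The arm moves only by the tool drive_tool, never from a script. Its argument "rows" is a list of rows, each a list of 7 numbers: the finger opening in mm, from 0 to 85.4, then the shift along the world's x, y, z in mm, then the turn, a rotation vector about the world's x, y, z in degrees. A call has 1 to 5 rows; each row shifts and turns the commanded pose from where the row before left it; what a row does not reach is not made up. A row lasts 1/12 s, in which the tool goes at most 41.7 mm and 7.16 degrees, less where a joint would pass 70% of its speed; a pose out of reach is approached as far as the arm can. A call with a gripper value outside its range is refused whole. The fingers move at their own pace and stop on an object; the grip force is fixed at half the most. Time passes only in rows, so rows that do not move let the fingers close. It gives the time, the measured TCP pose, the force and the opening at its end, in the units of the state.
- get_obs(): the state, without advancing time (a new reading comes with each control period).
- cams.grab_frame(name): name is "scene" or "top" or "wrist"; returns a dict with "frame" (384x512x3 uint8, red, green, blue), "camera_matrix" (3x3 intrinsics, pixels), "rvec" (rotation vector, rad) and "tvec" (3), from world to camera coordinates, as OpenCV has them. Camera axes: x right, y down, z forward; pixel columns grow to the right and rows downward; lengths in m; the calibration is good to about 2 mm. A picture is of the moment at which its call begins. There is no depth.
- job.job_done(): hands the job in, once; it reports no verdict.
The state is a dict: "time_s": time; "joint_positions": joint angles; "joint_vel": joint speeds; "joint_efforts": joint torques, N m; "tcp_pos": TCP position; "eef_rot": TCP orientation; "ft_force": force on the tool from outside, world axes, zero at the start; "torque": the same for the moment, N m; "grip_width": opening from 0.0 (shut) to 1.0 (fully open).
Only numpy, scipy, OpenCV 4.12 (cv2) and the standard library are available. Lean on these libraries where they do the work, as an engineer would, in place of code of your own. Each camera call takes 0.05 s, during which the arm holds its last target. There are 200 camera calls.

TASK

Slide the brown paste pot along the bench into the V-stop until it sits centred against both steel faces, so that it stands steady for gluing labels. Push it along upright without lifting it off the bench, and leave the roll of paper tape where it lies.

Things in the scene. Friction and masses are not known exactly. Their poses are not given: they have to be found in the camera images.
- paste_pot: open paste pot, loose: dark brown glass, white rim, red and white label; round, 60 mm in diameter over nearly all its height, 62 mm tall, about 0.2 kg. Origin: centre of its underside; z up along its axis. It starts standing on the bench 110 to 175 mm in front of its seat in the V-stop, within 20 degrees of the V's middle line, nothing between.
- jaw_left: left jaw (looking into the V) of the V-stop fixed to the bench: upright green jaw, smooth steel inner face, 40 mm tall, 18 mm thick, 72 mm long. Origin: not on the jaw but on the bench at the seat, where the seated pot's axis belongs. x points level from the mouth into the V along its middle line, y left, z up. The inner face is upright, 30 mm from the origin, toward (+x, +y) at 45 degrees.
- jaw_right: right jaw, mirror image of the left, same origin (the seat) and axes; its face is 30 mm from the origin toward (+x, -y) at 45 degrees. So the faces stand at 90 degrees; their corner is 42 mm from the seat along +x, the mouth, 102 mm wide, at x = -9 mm. The V has no floor and no top: the pot slides in on the bench itself.
- tape_roll: roll of cream paper tape lying flat on the bench, loose, 69 mm in diameter, 24 mm tall. Origin: centre of its underside. It lies about 150 mm to the left or right of the V's middle line; on the other side lies a steel dish 72 mm in diameter, 21 mm tall. Other small things lie farther from the pot's way.
Mind the look-alikes: they are no part of the job. What is meant by the paste_pot is not pink, and is the larger of those in its own colour.

How it is judged:
On the way:
1. the pot is pressed home into the V: it bears on the faces with its axis within 6 mm of the seat ((contact force between paste_pot and jaw_left above 0.2 N or contact force between paste_pot and jaw_right above 0.2 N) and horizontal distance between paste_pot and jaw_left below 0.006 m), for 0.1 s.
At the end, for the whole second after the job is handed in: The pot has been pressed home against the faces of the V and now stands upright (within 10 degrees) and at rest on the bench, let go, its axis within 10 mm of the seat; the tape roll is within 30 mm of where it lay (horizontal distance between paste_pot and jaw_left below 0.01 m and height (world z) of paste_pot below 0.01 m and angle between paste_pot's own z axis and vertical below 0.17 rad and linear speed of paste_pot below 0.02 m/s and distance of tape_roll from where it was at the start of the episode below 0.03 m); the robot touches nothing.
It fails at once if the pot is lifted more than 15 mm off the bench (height (world z) of paste_pot above 0.015 m).
It fails at once if the pot is tipped by more than 25 degrees (angle between paste_pot's own z axis and vertical above 0.436 rad).
It fails at once if the tape roll is moved more than 30 mm (distance of tape_roll from where it was at the start of the episode above 0.03 m).
It also fails if it takes over 35 s, if anything falls off the work surface, if the arm or the gripper's body presses on something with over 40 N, if the wrist force passes 120 N, or if a joint passes its speed limit or range.

## Working session

There is one attempt and no reset: what is moved stays moved. The work goes in short steps, Python scripts to look and compute and a tool call to move; the robot and the scene stay as the last step left them, time stands still between calls to the robot, and variables do not carry over. Pictures are saved under pics/ and viewed, about 8 in all and at most 12, crops included, and the job is handed in when it is done.

Besides the shell and the picture viewer there is one more tool, called after "Call:" by a JSON object that holds its "name" and its "arguments". drive_tool: Moves the arm, as the interface text tells. Its arguments: {"type":"object","properties":{"rows":{"type":"array","items":{"type":"array","items":{"type":"number"}}}},"required":["rows"]}

```bash
mkdir -p pics; cat > h.py <<'E'
import numpy as np, cv2
from plant import get_obs, cams, job, arm
def grab(n):
    f=cams.grab_frame(n); f['R']=cv2.Rodrigues(np.array(f['rvec'],float))[0]; f['t']=np.array(f['tvec'],float).ravel(); return f
def ray(f,u,v,z):
    d=f['R'].T@np.linalg.solve(np.array(f['camera_matrix']),[u,v,1]); c=-f['R'].T@f['t']
    return c+d*(z-c[2])/d[2]
def save(f,n): cv2.imwrite('pics/'+n+'.png',f['frame'][:,:,::-1])
E
python3 - <<'E'
from h import *
a=grab('top');b=grab('scene')
for f in(a,b): print(f['camera_matrix'],f['R'],-f['R'].T@f['t'])
im=np.vstack([a['frame'],b['frame']])
cv2.imwrite('pics/top0.png',cv2.resize(a['frame'],(800,600))[:,:,::-1]);cv2.imwrite('pics/scene0.png',cv2.resize(b['frame'],(800,600))[:,:,::-1])
np.save('top0.npy',a['frame']);np.save('scene0.npy',b['frame'])
E
```

```text
[[393.35227829   0.         251.67070615]
 [  0.         393.35227829 189.77525738]
 [  0.           0.           1.        ]] [[-1.28472320e-02 -9.99917364e-01 -4.61982452e-04]
 [-9.99049855e-01  1.28553258e-02 -4.16428718e-02]
 [ 4.16453695e-02 -7.34521313e-05 -9.99132453e-01]] [ 0.48064601 -0.01588056  0.89182841]
[[415.61030023   0.         248.83845105]
 [  0.         415.61030023 191.00021297]
 [  0.           0.           1.        ]] [[ 0.52517852 -0.85099069 -0.00153584]
 [-0.65620181 -0.40381651 -0.63744129]
 [ 0.54183641  0.3357783  -0.7704974 ]] [ 0.05685367 -0.27673142  0.70480436]
```

View pics/top0.png

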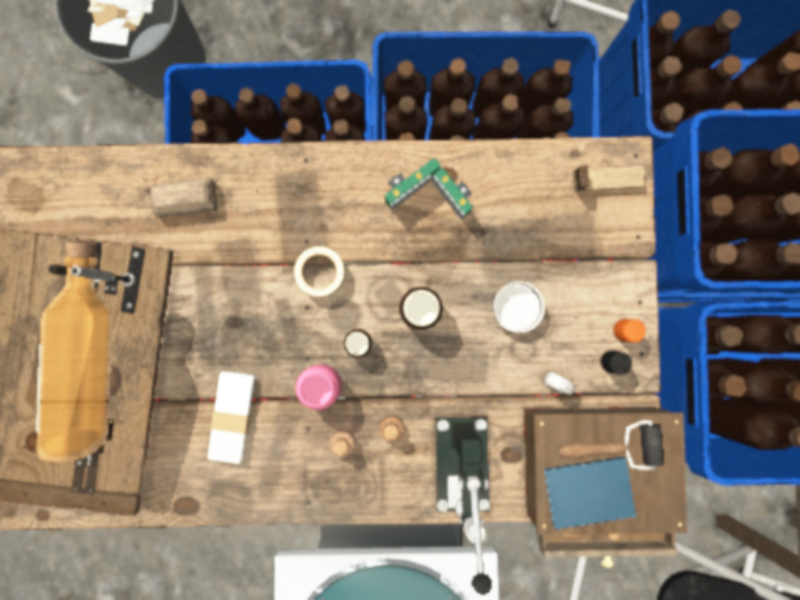

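View pics/scene0.png

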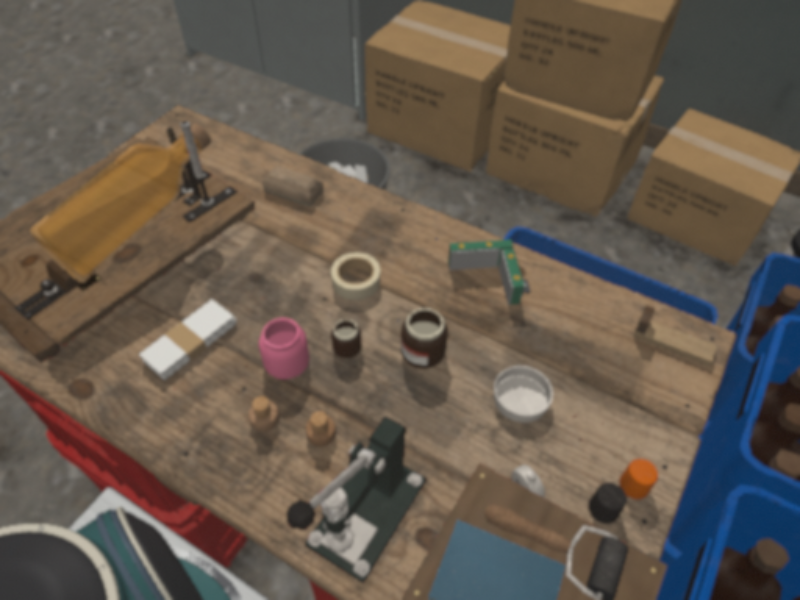

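Top view (800 px scale): the pot is at (421,308), the V at about (435,185) opening toward the robot, the tape roll at (320,271), the dish at (519,307), and the look-alikes are the small brown pot (358,343) and the pink pot (318,387). The scene view agrees. Next I measure metrically.

```bash
cat >> h.py <<'E'
def rect(f,z,x0,x1,y0,y1,s=2000):
    # metric picture at height z: col=(y1-y)*s, row=(x1-x)*s
    K=np.array(f['camera_matrix']);P=K@np.c_[f['R'],f['t']]
    H=np.c_[P[:,0],P[:,1],P[:,2]*z+P[:,3]]
    A=np.array([[0,-1/s,x1],[-1/s,0,y1],[0,0,1]])
    return cv2.warpPerspective(f['frame'],H@A,(int((y1-y0)*s),int((x1-x0)*s)),flags=cv2.INTER_CUBIC|cv2.WARP_INVERSE_MAP)
E
python3 - <<'E'
from h import *
f=grab('top')
w=(.55,.75,-.15,.1)
m=rect(f,.04,*w);hsv=cv2.cvtColor(m,cv2.COLOR_RGB2HSV)
g=cv2.inRange(hsv,(55,70,40),(95,255,255))
g=cv2.morphologyEx(g,cv2.MORPH_CLOSE,np.ones((25,25)))
c=max(cv2.findContours(g,0,1)[0],key=cv2.contourArea)
conv=lambda p:np.c_[w[1]-p[:,1]/2000,w[3]-p[:,0]/2000]
print('area mm2',cv2.contourArea(c)/4,'poly',conv(cv2.approxPolyDP(c,12,True)[:,0]).round(4))
# pot, rim circle at z=.062
v=(.36,.6,-.12,.1)
p=rect(f,.062,*v);gr=cv2.medianBlur(cv2.cvtColor(p,cv2.COLOR_RGB2GRAY),7)
for r in [(50,66)]:
    ci=cv2.HoughCircles(gr,cv2.HOUGH_GRADIENT,2,100,param1=80,param2=30,minRadius=45,maxRadius=68)
    print([(v[1]-a[1]/2000,v[3]-a[0]/2000,a[2]/2000) for a in ci[0]])
cv2.drawContours(m,[c],-1,(255,0,0),1)
for a in ci[0]: cv2.circle(p,(int(a[0]),int(a[1])),int(a[2]),(255,0,0),1)
o=np.zeros((480,940,3),np.uint8);o[:400,:500]=m;o[:,500:]=p
cv2.imwrite('pics/m1.png',cv2.resize(o,(800,408))[:,:,::-1])
E
```

```text
area mm2 2047.375 poly [[ 0.6565 -0.0065]
 [ 0.647  -0.011 ]
 [ 0.683  -0.054 ]
 [ 0.686  -0.0765]
 [ 0.6325 -0.117 ]
 [ 0.64   -0.126 ]
 [ 0.708  -0.076 ]]
[(np.float32(0.5515), np.float32(0.0845), np.float32(0.033400003)), (np.float32(0.49950004), np.float32(-0.053500004), np.float32(0.0244)), (np.float32(0.44950002), np.float32(0.035500005), np.float32(0.0237)), (np.float32(0.3955), np.float32(0.094500005), np.float32(0.027700001)), (np.float32(0.52750003), np.float32(-0.0064999983), np.float32(0.033400003)), (np.float32(0.5835), np.float32(0.0225), np.float32(0.0255)), (np.float32(0.4095), np.float32(-0.008499995), np.float32(0.0268))]Traceback (most recent call last):
  File "<stdin>", line 18, in <module>
ValueError: could not broadcast input array from shape (399,500,3) into shape (400,500,3)
```

```bash
cat > m.py <<'E'
from h import *
def vstop(f,w=(.55,.75,-.15,.1)):
    m=rect(f,.04,*w);hsv=cv2.cvtColor(m,cv2.COLOR_RGB2HSV)
    g=cv2.inRange(hsv,(50,60,30),(100,255,255))
    g=cv2.morphologyEx(g,cv2.MORPH_CLOSE,np.ones((25,25)))
    c=max(cv2.findContours(g,0,1)[0],key=cv2.contourArea)
    q=c[:,0].astype(float);P=np.c_[w[1]-q[:,1]/2000,w[3]-q[:,0]/2000]
    # dense contour lines by RANSAC-like Hough: 4 edges
    mask=np.zeros(g.shape,np.uint8);cv2.drawContours(mask,[c],-1,255,1)
    L=cv2.HoughLinesP(mask,1,np.pi/360,35,minLineLength=50,maxLineGap=25)
    L=L[:,0] if L is not None else []
    return m,c,[(w[1]-l[1]/2000,w[3]-l[0]/2000,w[1]-l[3]/2000,w[3]-l[2]/2000) for l in L],P
def darkblob(f,z,v=(.38,.62,-.14,.03)):
    p=rect(f,z,*v);return p
E
python3 - <<'E'
from m import *
f=grab('top')
m,c,L,P=vstop(f)
for l in L:
    d=np.array(l[2:])-l[:2];a=np.degrees(np.arctan2(d[1],d[0]))%180;n=np.array([-np.sin(np.radians(a)),np.cos(np.radians(a))])
    print(np.round(l,4),'ang %.1f off %.4f len %.3f'%(a,n@np.array(l[:2]),np.hypot(*d)))
v=(.38,.62,-.14,.03)
p=rect(f,.062,*v);h=cv2.cvtColor(p,cv2.COLOR_RGB2HSV)
k=(h[...,1]<70)&(h[...,2]>110); k=cv2.morphologyEx(k.astype(np.uint8),cv2.MORPH_OPEN,np.ones((7,7)))
cs=[x for x in cv2.findContours(k,0,1)[0] if cv2.contourArea(x)>1500]
for x in cs:
    e=cv2.minEnclosingCircle(x);print('white',v[1]-e[0][1]/2000,v[3]-e[0][0]/2000,e[1]/2000); cv2.drawContours(p,[x],-1,(0,255,0),1)
cv2.drawContours(m,[c],-1,(255,0,0),1)
o=np.zeros((500,900,3),np.uint8);o[:m.shape[0],:m.shape[1]]=m;o[:p.shape[0],510:510+p.shape[1]]=p
cv2.imwrite('pics/m2.png',cv2.resize(o,(800,444))[:,:,::-1])
E
```

```text
[ 0.68  -0.034  0.709 -0.073] ang 126.6 off -0.5254 len 0.049
[ 0.647  -0.0115  0.6855 -0.0645] ang 126.0 off -0.5167 len 0.066
[ 0.694  -0.0885  0.6415 -0.1265] ang 35.9 off -0.4786 len 0.065
[ 0.6855 -0.077   0.6375 -0.112 ] ang 36.1 off -0.4661 len 0.059
white 0.4275 -0.1215 0.021633358001708985
white 0.42874999999999996 -0.05450000000000001 0.04545951080322266
white 0.4881048431396484 0.012109037399291991 0.022476222991943358
white 0.49997946166992185 -0.05299664306640625 0.025642421722412108
white 0.5295271759033203 -0.013486412048339842 0.019115713119506834
white 0.5023580703735352 -0.122 0.048484619140625
white 0.53125 0.0217142858505249 0.02562651252746582
```

View pics/m2.png

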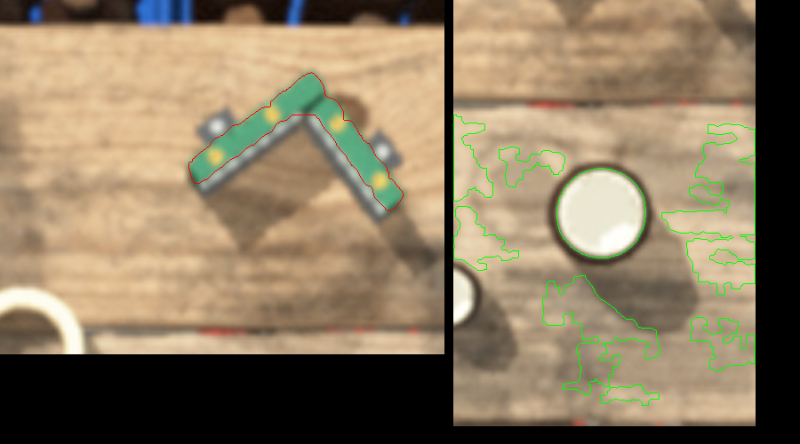

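Pot at (0.500,-0.053). The V axis is at about -9°, and the seat is at about (0.644,-0.066) if the steel plates count in the 18 mm thickness. That still has a few mm of uncertainty along the axis, which contact will settle. Next: tool orientation and obstacle heights.

```bash
python3 - <<'E'
from h import *
o=get_obs();print(o['tcp_pos'],cv2.Rodrigues(np.array(o['eef_rot']))[0].round(3),o['grip_width'],o['joint_positions'])
a=grab('top');b=grab('scene')
P=[np.array(f['camera_matrix'])@np.c_[f['R'],f['t']] for f in(a,b)]
for n,t,s in[('column',(468,447),(390,428)),('ball',(482,583),(301,514)),('bottle cap',(80,250),(190,135)),('rim',(421,308),(424,326))]:
    X=cv2.triangulatePoints(P[0],P[1],np.array(t)*.64,np.array(s)*.64).ravel();print(n,(X[:3]/X[3]).round(3))
for n,u,v in[('tape',320,271),('dish',519,307)]: print(n,ray(a,u*.64,v*.64,.022).round(3))
E
```

```text
[0.19026315 0.64751623 0.23083976] [[-0.959  0.282 -0.   ]
 [ 0.282  0.959 -0.001]
 [-0.    -0.001 -1.   ]] 1.0004450352030207 [ 1.24722665e+00  1.16304051e-01  1.44201581e+00 -3.44877459e-05
  1.58397257e+00 -3.77961732e-02]
column [ 0.325 -0.109  0.118]
ball [ 0.189 -0.111  0.193]
bottle cap [0.572 0.376 0.131]
rim [ 0.5   -0.054  0.053]
tape [0.554 0.088 0.022]
dish [ 0.5   -0.194  0.022]
```

Call:
{"name": "drive_tool", "arguments": {"rows": [[40,25,-34,0,0,0,2.3],[40,25,-34,0,0,0,2.3],[40,25,-34,0,0,0,2.3],[40,25,-34,0,0,0,2.3],[40,25,-34,0,0,0,2.3]]}}

```text
time_s: 0.72
tcp_pos: [0.3143, 0.4781, 0.2313]
eef_rot: [0.13, 3.139, 0.0]
ft_force: [0.7, 0.2, 0.6]
grip_width: 0.467
```

Call:
{"name": "drive_tool", "arguments": {"rows": [[40,25,-34,0,0,0,0],[40,25,-34,0,0,0,0],[40,25,-34,0,0,0,0],[40,25,-34,0,0,0,0],[40,25,-34,0,0,0,0]]}}

```text
time_s: 1.13
tcp_pos: [0.4378, 0.3101, 0.2315]
eef_rot: [0.133, 3.138, 0.001]
ft_force: [1.1, 0.3, 0.5]
grip_width: 0.468
```

Call:
{"name": "drive_tool", "arguments": {"rows": [[40,0,-35,0,0,0,0],[40,0,-35,0,0,0,0],[40,0,-35,0,0,0,0],[40,0,-35,0,0,0,0],[40,0,-35,0,0,0,0]]}}

```text
time_s: 1.55
tcp_pos: [0.4367, 0.1354, 0.2314]
eef_rot: [0.133, 3.138, 0.0]
ft_force: [0.5, 0.3, -0.1]
grip_width: 0.465
```

Call:
{"name": "drive_tool", "arguments": {"rows": [[40,0,-35,0,0,0,0],[40,0,-35,0,0,0,0],[40,0,-35,0,0,0,0],[40,0,-35,0,0,0,0],[40,0,0,0,0,0,0]]}}

```text
time_s: 1.97
tcp_pos: [0.4368, -0.0076, 0.2315]
eef_rot: [0.14, 3.138, -0.002]
ft_force: [-0.9, 0.4, 0.1]
grip_width: 0.468
```

Call:
{"name": "drive_tool", "arguments": {"rows": [[40,0,-20,-10,0,0,0],[40,0,-20,-30,0,0,0],[40,0,0,-40,0,0,0],[40,0,0,-40,0,0,0],[40,0,0,-35,0,0,0]]}}

```text
time_s: 2.38
tcp_pos: [0.4365, -0.0432, 0.0742]
eef_rot: [-0.135, -3.139, -0.0]
ft_force: [0.2, 0.2, -0.9]
grip_width: 0.472
```

Call:
{"name": "drive_tool", "arguments": {"rows": [[40,0,0,-25,0,0,0],[40,0,0,-20,0,0,0],[40,0,0,-10,0,0,0],[40,0,0,-6,0,0,0],[40,0,0,0,0,0,0]]}}

```text
time_s: 2.8
tcp_pos: [0.437, -0.0429, 0.0149]
eef_rot: [-0.133, -3.138, -0.0]
ft_force: [0.2, -0.2, -0.1]
grip_width: 0.472
```

```bash
python3 - <<'E'
from h import *
f=grab('scene');a=grab('top')
o=np.hstack([f['frame'][100:300,150:400],a['frame'][80:280,170:400]])
cv2.imwrite('pics/p3.png',cv2.resize(o,(800,333))[:,:,::-1])
E
```

```text
(no output)
```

View pics/p3.png

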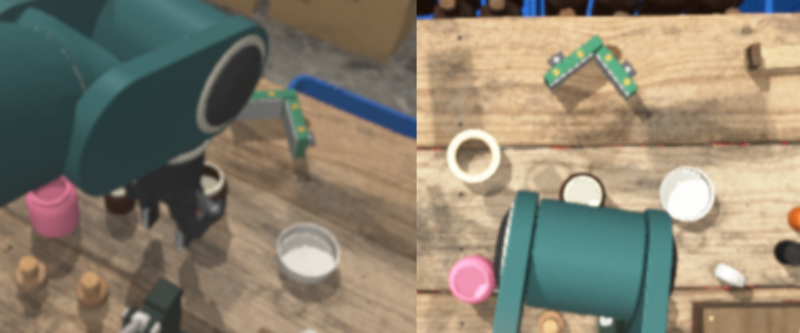

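The scene view shows the fingers behind the pot, clear of the other things (pot rim at about (213,180) in the crop). I shift y by -4.5 mm and then push along -5°.

Call:
{"name": "drive_tool", "arguments": {"rows": [[40,6,-4.5,-2,0,0,0],[40,6,-0.5,0,0,0,0],[40,6,-0.5,0,0,0,0],[40,5,-0.5,0,0,0,0],[40,4,-0.4,0,0,0,0]]}}

```text
time_s: 3.32
tcp_pos: [0.465, -0.0496, 0.0135]
eef_rot: [0.134, 3.139, -0.0]
ft_force: [-0.5, -0.4, -0.1]
grip_width: 0.472
```

Call:
{"name": "drive_tool", "arguments": {"rows": [[40,4,-0.4,0,0,0,0],[40,4,-0.4,0,0,0,0],[40,4,-0.4,0,0,0,0],[40,4,-0.4,0,0,0,0],[40,4,-0.4,0,0,0,0]]}}

```text
time_s: 3.73
tcp_pos: [0.4845, -0.0515, 0.0133]
eef_rot: [-0.134, -3.139, -0.0]
ft_force: [-1.3, 0.7, 1.4]
grip_width: 0.471
```

Call:
{"name": "drive_tool", "arguments": {"rows": [[40,6,-0.5,0,0,0,0],[40,6,-0.5,0,0,0,0],[40,6,-0.5,0,0,0,0],[40,6,-0.5,0,0,0,0],[40,6,-0.5,0,0,0,0]]}}

```text
time_s: 4.15
tcp_pos: [0.5148, -0.054, 0.0133]
eef_rot: [-0.134, -3.139, 0.0]
ft_force: [-1.8, -0.2, 0.9]
grip_width: 0.469
```

```bash
python3 - <<'E'
from h import *
f=grab('scene');a=grab('top')
o=np.hstack([f['frame'][100:300,150:400],a['frame'][80:280,170:400]])
cv2.imwrite('pics/p4.png',cv2.resize(o,(800,333))[:,:,::-1])
E
```

```text
(no output)
```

View pics/p4.png

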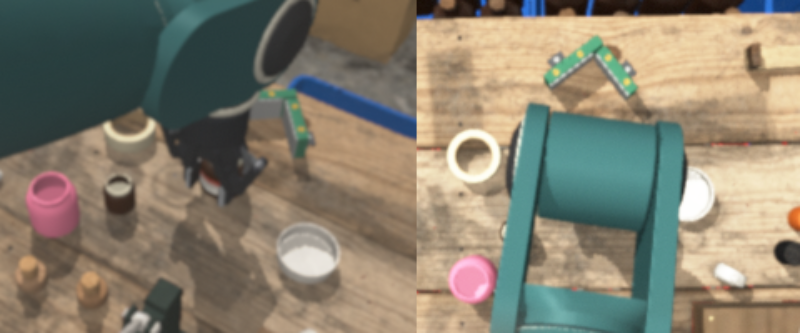

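The pot sits upright between the fingers (crop (212,178)) and is sliding. I continue the push.

Call:
{"name": "drive_tool", "arguments": {"rows": [[40,7,-0.7,0,0,0,0],[40,7,-0.7,0,0,0,0],[40,7,-0.7,0,0,0,0],[40,7,-0.7,0,0,0,0],[40,7,-0.7,0,0,0,0]]}}

```text
time_s: 4.67
tcp_pos: [0.5499, -0.0576, 0.0133]
eef_rot: [0.134, 3.139, -0.0]
ft_force: [-1.6, -0.1, 1.2]
grip_width: 0.466
```

Call:
{"name": "drive_tool", "arguments": {"rows": [[40,6,-0.6,0,0,0,0],[40,6,-0.6,0,0,0,0],[40,6,-0.6,0,0,0,0],[40,5,-0.5,0,0,0,0],[40,5,-0.5,0,0,0,0]]}}

```text
time_s: 5.08
tcp_pos: [0.5776, -0.0603, 0.0133]
eef_rot: [-0.134, -3.139, -0.0]
ft_force: [-3.2, 0.6, 1.5]
grip_width: 0.469
```

Call:
{"name": "drive_tool", "arguments": {"rows": [[40,3,-0.3,0,0,0,0],[40,3,-0.3,0,0,0,0],[40,3,-0.3,0,0,0,0],[40,2,-0.2,0,0,0,0],[40,2,-0.2,0,0,0,0]]}}

```text
time_s: 5.5
tcp_pos: [0.5903, -0.0616, 0.0133]
eef_rot: [-0.134, -3.139, 0.0]
ft_force: [-1.6, 0.4, 1.6]
grip_width: 0.473
```

Call:
{"name": "drive_tool", "arguments": {"rows": [[40,2,-0.2,0,0,0,0],[40,2,-0.2,0,0,0,0],[40,2,-0.2,0,0,0,0],[40,1,-0.1,0,0,0,0],[40,1,-0.1,0,0,0,0]]}}

```text
time_s: 5.92
tcp_pos: [0.5982, -0.0624, 0.0133]
eef_rot: [-0.134, -3.139, -0.0]
ft_force: [-2.3, 0.1, 2.1]
grip_width: 0.467
```

Call:
{"name": "drive_tool", "arguments": {"rows": [[40,1.5,-0.2,0,0,0,0],[40,1.5,-0.2,0,0,0,0],[40,1,-0.2,0,0,0,0],[40,1,-0.2,0,0,0,0],[40,1,-0.1,0,0,0,0]]}}

```text
time_s: 6.33
tcp_pos: [0.6042, -0.0633, 0.0133]
eef_rot: [-0.134, -3.139, -0.0]
ft_force: [-3.0, 0.3, 1.6]
grip_width: 0.469
```

Call:
{"name": "drive_tool", "arguments": {"rows": [[40,1,-0.1,0,0,0,0],[40,1,-0.1,0,0,0,0],[40,1,-0.1,0,0,0,0],[40,1,-0.1,0,0,0,0]]}}

```text
time_s: 6.67
tcp_pos: [0.6082, -0.0637, 0.0133]
eef_rot: [0.134, 3.139, -0.0]
ft_force: [-2.4, 0.8, 1.1]
grip_width: 0.467
```

Call:
{"name": "drive_tool", "arguments": {"rows": [[40,1,-0.1,0,0,0,0],[40,1,-0.1,0,0,0,0],[40,1,-0.1,0,0,0,0]]}}

```text
time_s: 6.92
tcp_pos: [0.6112, -0.064, 0.0133]
eef_rot: [-0.134, -3.139, 0.0]
ft_force: [-4.0, 1.2, 1.1]
grip_width: 0.468
```

```bash
python3 - <<'E'
from h import *
f=grab('scene');w=grab('wrist')
o=np.hstack([cv2.resize(f['frame'][110:230,230:390],(400,300)),cv2.resize(w['frame'],(400,300))])
cv2.imwrite('pics/p5.png',o[:,:,::-1])
E
```

```text
(no output)
```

View pics/p5.png

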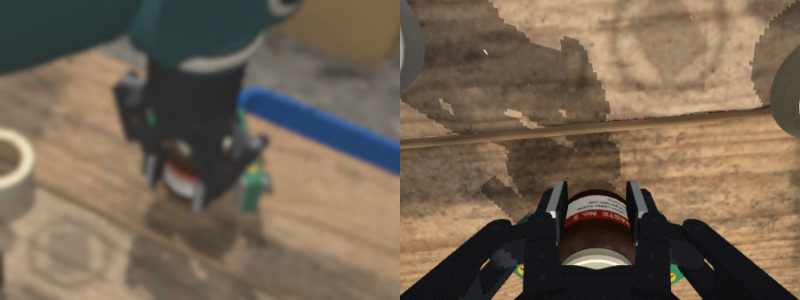

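Wrist view: the pot is held centrally between the fingers with the jaws just beyond, and it stands upright. Force is starting to rise, so I go on in small steps.

Call:
{"name": "drive_tool", "arguments": {"rows": [[40,0.7,-0.1,0,0,0,0],[40,0.7,-0.1,0,0,0,0],[40,0,0,0,0,0,0]]}}

```text
time_s: 7.27
tcp_pos: [0.6116, -0.0639, 0.0132]
eef_rot: [-0.133, -3.136, -0.001]
ft_force: [-11.8, 2.3, 6.7]
grip_width: 0.468
```

Call:
{"name": "drive_tool", "arguments": {"rows": [[40,0.7,-0.1,0,0,0,0],[40,0.7,-0.1,0,0,0,0],[40,0,0,0,0,0,0]]}}

```text
time_s: 7.52
tcp_pos: [0.6119, -0.0638, 0.0131]
eef_rot: [-0.133, -3.133, -0.001]
ft_force: [-23.3, 4.9, 13.3]
grip_width: 0.47
```

The pot is home: 23 N along about -12°, so it bears on both faces, and the TCP has stalled. I hold briefly, then back off straight.

Call:
{"name": "drive_tool", "arguments": {"rows": [[40,0,0,0,0,0,0],[40,0,0,0,0,0,0],[40,-1.5,0.2,0,0,0,0],[40,-2,0.2,0,0,0,0],[40,-4,0.4,0,0,0,0]]}}

```text
time_s: 7.93
tcp_pos: [0.6067, -0.0636, 0.0134]
eef_rot: [0.133, 3.138, -0.0]
ft_force: [0.3, -1.0, 0.4]
grip_width: 0.471
```

Call:
{"name": "drive_tool", "arguments": {"rows": [[40,-10,1,0,0,0,0],[40,-15,1.5,0,0,0,0],[40,-20,2,0,0,0,0],[40,-20,2,0,0,0,0],[40,-20,2,0,0,0,0]]}}

```text
time_s: 8.35
tcp_pos: [0.52, -0.0549, 0.013]
eef_rot: [0.134, 3.139, -0.0]
ft_force: [0.1, 0.9, -0.1]
grip_width: 0.469
```

Call:
{"name": "drive_tool", "arguments": {"rows": [[40,-20,0,20,0,0,0],[40,-20,0,40,0,0,0],[40,0,0,40,0,0,0],[40,0,0,40,0,0,0],[40,0,0,40,0,0,0]]}}

```text
time_s: 8.77
tcp_pos: [0.4816, -0.055, 0.1926]
eef_rot: [0.134, 3.138, -0.0]
ft_force: [1.2, -0.5, -0.7]
grip_width: 0.465
```

Call:
{"name": "drive_tool", "arguments": {"rows": [[40,0,35,0,0,0,0],[40,0,35,0,0,0,0],[40,0,35,0,0,0,0],[40,0,35,0,0,0,0],[40,0,35,0,0,0,0]]}}

```text
time_s: 9.18
tcp_pos: [0.482, 0.1214, 0.1907]
eef_rot: [0.134, 3.138, 0.0]
ft_force: [0.5, 0.0, -0.5]
grip_width: 0.467
```

Call:
{"name": "drive_tool", "arguments": {"rows": [[40,0,35,0,0,0,0],[40,0,35,0,0,0,0],[40,0,0,0,0,0,0],[40,0,0,0,0,0,0]]}}

```text
time_s: 9.52
tcp_pos: [0.4821, 0.1911, 0.1902]
eef_rot: [-0.129, -3.139, 0.0]
ft_force: [-0.8, -0.8, 0.0]
grip_width: 0.473
```

```bash
python3 - <<'E'
from h import *
a=grab('top');b=grab('scene')
v=(.57,.75,-.17,.05)
p=rect(a,.062,*v);h=cv2.cvtColor(p,cv2.COLOR_RGB2HSV)
k=((h[...,1]<70)&(h[...,2]>110)).astype(np.uint8);k=cv2.morphologyEx(k,cv2.MORPH_OPEN,np.ones((7,7)))
for x in cv2.findContours(k,0,1)[0]:
    e=cv2.minEnclosingCircle(x)
    if .018<e[1]/2000<.032: print('pot',v[1]-e[0][1]/2000,v[3]-e[0][0]/2000,e[1]/2000)
o=np.hstack([cv2.resize(p,(400,327)),cv2.resize(b['frame'],(400,327))]);cv2.imwrite('pics/p6.png',o[:,:,::-1])
v=(.5,.61,.03,.14);p=rect(a,.024,*v)
q=np.load('top0.npy');a2=dict(a);a2['frame']=q;p0=rect(a2,.024,*v)
print('tape shift px(0.5mm)',cv2.phaseCorrelate(cv2.cvtColor(p0,7).astype(np.float32),cv2.cvtColor(p,7).astype(np.float32)))
E
```

```text
pot 0.5925 -0.15999999999999998 0.01947439193725586
tape shift px(0.5mm) ((0.5134598895654818, 0.5064705677003758), 0.9578797042281539)
```

View pics/p6.png

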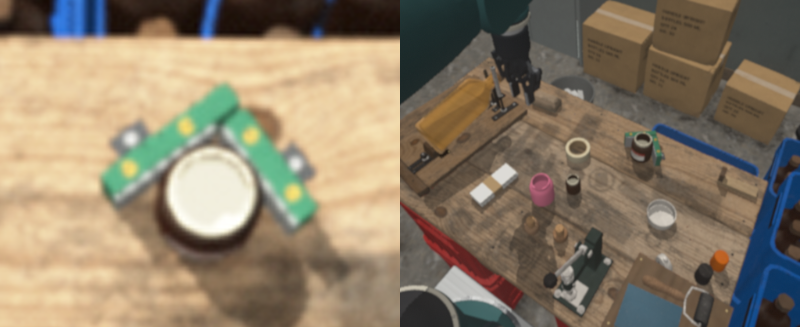

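The pot stands upright, nested against both jaws. Its rim centre is at crop (211,192), which is about (0.644,-0.066) and matches the seat estimate within about 1 mm. The tape hasn't moved (0.3 mm or less), and the gripper is clear.

```bash
python3 -c "
from plant import job;print(job.job_done())"
```

```text
the job is handed in; nothing more can be done
None
```

The paste pot is in the V-stop and the job is handed in. I slid it along the bench with the partly open fingers behind it as a cradle. I pressed it home with about 23 N, at an angle that fits contact on both faces, then backed the gripper off straight and clear.

**Last checks:**
- **Position:** I read the pot's rim centre by eye off the rectified top view, at about (0.644, -0.066). That is within about 1 mm of my seat estimate.
- **Seat estimate:** It assumes the steel plates count within the 18 mm jaw thickness. I didn't check that separately.
- **Upright and at rest:** The pot stands upright between the jaws in both the top and scene views, and the tool force was near zero after backing off.
- **Tape roll:** It shifted by less than about 0.5 mm by image correlation.
- **Time:** It took about 9.5 s of robot time, against the 35 s limit.

**One check failed:** the automatic rim detection in the final image picked a patch away from the pot, so I discarded it and used the picture instead.

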